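Clear the double-loaded label spindle into the roll case

TASK

One spindle of the roll stand carries two label rolls, one on top of the other: slide both off it and stand each one flat on the floor of its own bay in the open roll case. Then lay the lid in the case's mouth and press it down firmly so that it sits level on its ledge, flush with the rim. Leave the single roll on the other spindle, and do not push the other things on the bench about.

Things in the scene. Friction and masses are not known exactly. Their poses are not given: they have to be found in the camera images.
- roll_stand: fixed stand: dark steel base plate 190 (x) x 90 (y) x 12 mm; origin at the centre of its underside. Two upright aluminium spindles, 20 mm diameter, at x = -48 and +48 mm, y = 0, tips 85 mm above the bench; a roll rests on a flange of 48 mm diameter, 15 mm above the bench. Which spindle carries the two rolls varies.
- upper_roll: white paper label roll, 56 mm diameter, 32 mm high, bore 26 mm, about 0.13 kg, upright; starts on top of lower_roll on the same spindle, whose tip ends 8 mm below this roll's top. Origin at the centre of its underside, z up along its bore.
- lower_roll: white paper label roll, 64 mm diameter, 46 mm high, bore 26 mm, about 0.20 kg, upright; starts under upper_roll on the spindle, which stands 24 mm above this roll's top. Origin at the centre of its underside, z up along its bore.
- kept_roll: white paper label roll, 60 mm diameter, 60 mm high, bore 26 mm, alone on the other spindle; stays there. Origin at the centre of its underside.
- roll_case: fixed open grey case, outside 192 (x) x 152 (y) x 60 mm; origin at the centre of its underside. Floor 4 mm up, inside 164 x 124 mm, split by a rib (4 mm wide, 10 mm high) at x = 0 into two bays centred at x = -42 and +42 mm. A ledge 10 mm wide runs round the inside 54 mm above the bench; above it the mouth is 184 x 144 mm up to the rim at 60 mm, so the lid lies flush.
- case_lid: loose flat grey lid, plate 175 (x) x 135 (y) x 6 mm, about 0.22 kg; origin at the centre of its underside, z up. On top at the centre a grip bar 80 mm long along x, 16 mm wide, its top 34 mm above the underside. Starts flat on the bench; fits the case either way round.
- check_weight: bystander: brass-coloured check weight with a knob, 37 mm diameter, 70 mm high; origin at the centre of its underside.
- stapler: bystander: stapler 135 (x) x 34 (y) x 44 mm; origin at the centre of its underside.
There are look-alikes about, which are no part of the job. What is shaped like the lower_roll but pink is not meant.

How it is judged:
On the way, in this order (a step that is already met when the one before it is completed fails the run):
1. both rolls from the double-loaded spindle stand upright on the floor of the case, one in each bay, while the lid is still off (x of upper_roll in the frame of roll_case between -0.056 and 0.056 m and y of upper_roll in the frame of roll_case between -0.04 and 0.04 m and z of each of upper_roll, lower_roll in the frame of roll_case below 0.008 m and angle between each of upper_roll, lower_roll's own z axis and vertical below 0.1 rad and x of lower_roll in the frame of roll_case between -0.056 and 0.056 m and y of lower_roll in the frame of roll_case between -0.04 and 0.04 m), for 0.2 s.
2. the lid lies in the mouth of the case and is pressed down on its ledge with more than 5 N between lid and case (its own weight is under 3 N) (horizontal distance between case_lid and roll_case below 0.007 m and z of case_lid in the frame of roll_case between 0.05 and 0.0565 m and angle between case_lid's own z axis and vertical below 0.025 rad and angle between the x axis of case_lid and the x axis of roll_case, either way round below 0.07 rad and contact force between case_lid and roll_case above 5 N), for 0.1 s.
At the end, for the whole second after the job is handed in: both rolls at rest upright (0.1 rad) on the case floor (underside under 8 mm up), one per bay; the lid at rest in the mouth, level within 0.025 rad, centred within 7 mm, turned under 0.07 rad from the case, its underside 50 to 56.5 mm above the case's underside (all of step 1 and horizontal distance between case_lid and roll_case below 0.007 m and z of case_lid in the frame of roll_case between 0.05 and 0.0565 m and angle between case_lid's own z axis and vertical below 0.025 rad and angle between the x axis of case_lid and the x axis of roll_case, either way round below 0.07 rad and linear speed of each of upper_roll, lower_roll, case_lid below 0.02 m/s); the robot touches nothing.
It fails at once if the single roll is moved by more than 20 mm (distance of kept_roll from where it was at the start of the episode above 0.02 m).
It fails at once if a bystander (check weight or stapler) is moved by more than 30 mm (distance of any of check_weight, stapler from where it was at the start of the episode above 0.03 m).
It also fails if it takes over 72 s, if anything falls off the work surface, if the arm or the gripper's body presses on something with over 40 N, if the wrist force passes 120 N, or if a joint passes its speed limit or range.

ROBOT

A 6-joint arm with a two-finger parallel gripper is mounted at the origin on a cart in front of the work surface, level with it; the furniture and walls round the work are solid. World frame = base frame: x ahead of the robot, y to its left, z up, the work surface at z = 0. Lengths are in m, angles in rad, forces in N, time in s.
With the tool pointing down it reaches from about 0.375 to 0.975 m from the base axis. Payload 3.8 kg.
Tool frame: the origin (TCP) lies between the finger pads; the fingertips stand 11 mm ahead of it and the grasp point (between the pads) lies 8 mm behind it; z points along the fingers, y is the line along which they close (so a half turn about z gives the same grasp; the last joint's range is limited). The gripper opens to 85 mm and grips with 20 to 120 N. Pads are 22 mm wide; open, the fingers measure 114 mm over their backs; the gripper's body (76 mm by 85 mm) begins 54 mm behind the grasp point. The pads swing forward as they close: fully open they stand 13 mm farther back than shut.
Start: joints at [-1.329, 0.264, 1.604, -0, 1.274, -0.037], TCP at [0.186, -0.649, 0.242] pointing down, gripper open.
Joint ranges: [-2.63, 2.63], [-0.94, 2.18], [0.31, 2.57], [-1.31, 4.45], [0, 2.66], [-2.55, 2.55]. Speed limits (rad/s): [2.57, 2.57, 3.14, 3.14, 3.14, 3.14].

INTERFACE

Orientations are given as a unit quaternion [x, y, z, w].
In Python, from cell import manip gives the robot as it stands. The module is installed in compiled form; this text tells all that it offers.
- The arm moves only by the tool play_rows, never from a script. Its argument "targets" is a list of rows, each a list of 4 numbers: the shift along the tool's x, y, z in mm, then the turn about the tool's z in degrees. A call has 1 to 5 rows; each row is the pose to reach, as a shift and turn from the pose commanded when the call began, along the tool's axes at that moment; what a row does not reach only later rows make up. A row lasts 1/10 s, in which the tool goes at most 50 mm and 8.59 degrees, less where a joint would pass 70% of its speed; a pose out of reach is approached as far as the arm can. A call with a gripper value outside its range is refused whole. "fingers" is the finger opening in mm, from 0 to 85.4, set as the call begins (left out, the last holds). The fingers move at their own pace and stop on an object; "newtons" is the grip in N (left out, the last holds). Time passes only in rows, so rows that repeat a pose let the fingers close. It gives the time, the measured TCP pose, the force, the opening and the grip force at its end, in the units of the state.
- manip.observe(): the state, without advancing time (a new reading comes with each control period).
- manip.capture(name): name is "scene" or "top" or "wrist"; returns a dict with "frame" (400x640x3 uint8, blue, green, red), "fx", "fy", "cx", "cy" (pixels), "R" (3x3) and "t" (3): a world point X has camera coordinates R X + t; the wrist camera has in their place "hand_eye" (4x4, takes a point from camera to tool coordinates, whose origin is the TCP and whose axes are the flange's). Camera axes: x right, y down, z forward; pixel columns grow to the right and rows downward; lengths in m; the calibration is good to about 2 mm. A picture is of the moment at which its call begins: read the wrist's pose just before it. There is no depth.
- manip.close_job(): hands the job in; it is judged then, once.
The state is a dict: "time_s": time; "q": joint angles; "joint_vel": joint speeds; "joint_efforts": joint torques, N m; "ee_pos": TCP position; "eef_rot": TCP orientation; "force": force on the tool from outside, world axes, zero at the start; "moment": the same for the moment, N m; "grip_width": finger opening in m; "grip_force": force on a finger pad.
Only numpy, scipy, OpenCV 4.12 (cv2) and the standard library are available. Lean on these libraries where they do the work, as an engineer would, in place of code of your own. Each camera call takes 0.05 s, during which the arm holds its last target. There are 200 camera calls.

## Working session

There is one attempt and no reset: what is moved stays moved. The work goes in short steps, Python scripts to look and compute and a tool call to move; the robot and the scene stay as the last step left them, time stands still between calls to the robot, and variables do not carry over. Pictures are saved under pics/ and viewed, at most 10 in all, crops included, and the job is handed in when it is done.

Besides the shell and the picture viewer there is one more tool, called after "Call:" as name([rows], argument=value, ...), one row to a line, values as JSON. play_rows: Moves the arm, as the interface text tells. Its arguments: {"type":"object","properties":{"targets":{"type":"array"},"fingers":{"type":"number"},"newtons":{"type":"number"}},"required":["targets"]}

```bash
mkdir -p pics
python3 - <<'E'
from cell import manip
import cv2,pickle,numpy as np
s=manip.observe();print(s['time_s'],s['ee_pos'],s['eef_rot'],s['grip_width'],s['force'])
d={}
for n in('scene','top'):
    c=manip.capture(n);d[n]=c;cv2.imwrite(f'pics/{n}0.png',c['frame']);print(n,c['fx'],c['cx'],c['cy'],np.round(-c['R'].T@c['t'],3))
pickle.dump(d,open('d0.pkl','wb'))
E
```

```text
0.0 [ 0.18557186 -0.64825286  0.24093817] [ 9.90300724e-01  1.38936019e-01 -1.19777942e-04 -1.11519848e-03] 0.08573480475291176 [-0.17337036  0.09364588 -0.85244771]
scene 519.4407702962162 322.9486619259613 206.49762149251504 [-0.118  1.007  0.604]
top 422.5744047457924 323.0945271401116 195.6854075808519 [0.391 0.013 1.325]
```

View pics/scene0.png

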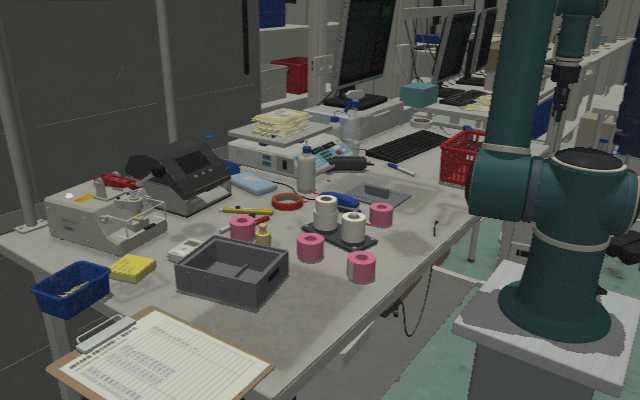

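View pics/top0.png

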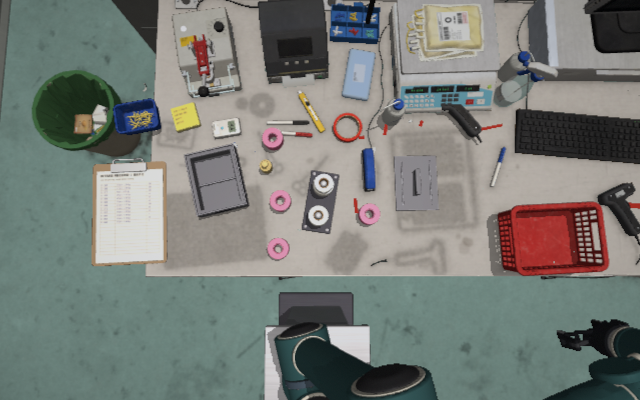

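The top view shows the case at (216,180), the stand at (320,202), the lid at (416,182), the stapler at (368,170) and the brass weight at (265,167). There are four pink look-alike rolls at (272,138), (280,201), (278,248) and (369,214). The two candidate white stacks are at (323,183) and (317,215). One crop should show which spindle is double-loaded.

Run:
```python
import cv2,pickle,numpy as np
d=pickle.load(open('d0.pkl','rb'))
a=cv2.resize(d['scene']['frame'][180:260,290:390],(500,400),interpolation=cv2.INTER_CUBIC)
b=cv2.resize(d['top']['frame'][160:240,290:350],(300,400),interpolation=cv2.INTER_CUBIC)
cv2.imwrite('pics/crop0.png',np.hstack([a,b]))
a=cv2.resize(d['top']['frame'][135:225,175:265],(400,400),interpolation=cv2.INTER_CUBIC)
b=cv2.resize(d['top']['frame'][140:230,375:465],(400,400),interpolation=cv2.INTER_CUBIC)
cv2.imwrite('pics/crop1.png',np.hstack([a,b]))
```

```text
(no output)
```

View pics/crop0.png

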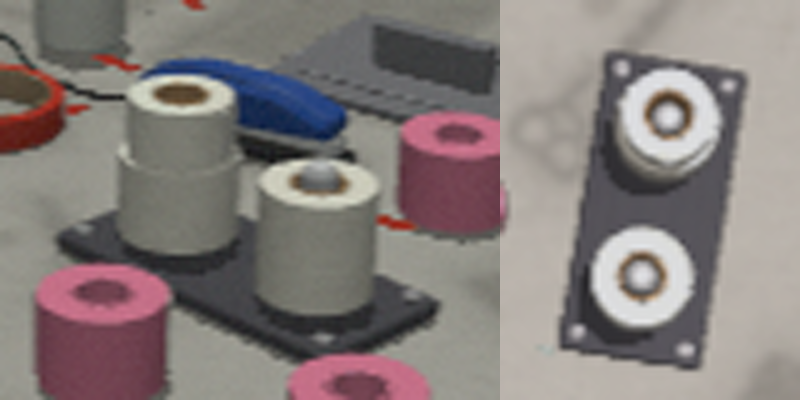

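View pics/crop1.png

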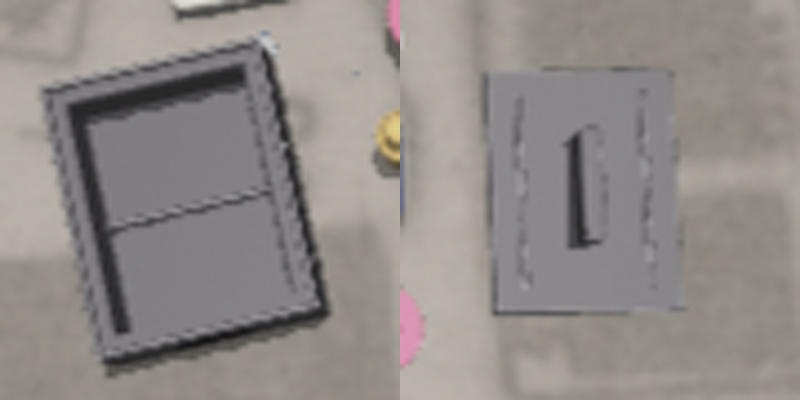

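The crop confirms that the double-loaded spindle is the far one. It appears as two tiers at scene (326,213) and top (323,183). The single taller roll at top (318,215) is the kept one, and the pink rolls are out. Next I'll turn these pixels into positions.

```bash
cat > h.py <<'E'
import numpy as np,cv2
from scipy.spatial.transform import Rotation as Ro
def cast(c,p,z,pose=None):
    p=np.atleast_2d(p).astype(float)
    r=np.c_[(p[:,0]-c['cx'])/c['fx'],(p[:,1]-c['cy'])/c['fy'],np.ones(len(p))]
    if pose is None: R=c['R'].T;o=-R@c['t']
    else:
        H=np.array(c['hand_eye']);T=Ro.from_quat(pose['eef_rot']).as_matrix()
        R=T@H[:3,:3];o=T@H[:3,3]+pose['ee_pos']
    w=r@R.T
    return o+w*((z-o[2])/w[:,2])[:,None]
def rect(P):
    (c,s,_)=cv2.minAreaRect((P[:,:2]*1000).astype(np.float32)); b=cv2.boxPoints(((c,s,_)))
    e=max((b[1]-b[0],b[2]-b[1]),key=np.linalg.norm)
    a=np.degrees(np.arctan2(e[1],e[0])); return np.round(c,1),np.round(sorted(s),1),round((a+90)%180-90,2)
def delta(s,xy,z,yaw):
    R=Ro.from_quat(s['eef_rot']).as_matrix();y0=np.degrees(np.arctan2(R[1,0],R[0,0]))
    v=R.T@(np.array([*xy,z])-s['ee_pos'])*1000
    t=-(yaw-y0); t=(t+90)%180-90
    return np.round(v,1),round(t,1),round(y0,2)
E
python3 - <<'E'
from h import *
import pickle
d=pickle.load(open('d0.pkl','rb'));c=d['top']
print('double',cast(c,[323.4,183],.093),'kept',cast(c,[318.4,215.2],.075))
k=lambda L,o:np.array(L)/(400/90)+o
print('case',rect(cast(c,k([(45,90),(262,40),(325,312),(105,357)],[175,135]),.06)))
print('lid',rect(cast(c,k([(85,70),(272,72),(285,310),(95,312)],[375,140]),.006)))
print('bartop',cast(c,k([(193,186)],[375,140]),.034))
print('stand',rect(cast(c,np.array([(610,50),(745,75),(695,365),(562,347)])/5+[190,160],.012)))
print('weight,pinks',cast(c,[(265,166),(272,138),(280,200),(278,248),(369,214)],.05)[:,:2].round(3))
E
```

```text
double [[ 0.57696887 -0.01738031  0.093     ]] kept [[ 0.48316319 -0.00300243  0.075     ]]
case (array([589.6, 304. ]), array([150.5, 194. ]), np.float32(14.1))
lid (array([ 592.6, -315. ]), array([135.4, 175.6]), np.float32(1.19))
bartop [[ 0.59058478 -0.31420555  0.034     ]]
stand (array([530.4, -11.6]), array([ 86.5, 189.1]), np.float32(-8.86))
weight,pinks [[ 0.635  0.16 ]
 [ 0.723  0.14 ]
 [ 0.531  0.113]
 [ 0.387  0.117]
 [ 0.489 -0.157]]
```

Run:
```python
from h import *
from cell import manip
s=manip.observe();print(delta(s,(.55,-.017),.26,-8.8))
```

```text
(array([ 524.1, -506.6,  -17.8]), np.float64(24.8), np.float64(15.98))
```

Call:
play_rows([
  [35,-34,-2,0],
  [70,-68,-4,0],
  [105,-101,-6,0],
  [140,-135,-8,0],
  [175,-169,-10,0],
], fingers=85)

```text
time_s: 0.6
ee_pos: [0.3079, -0.4363, 0.2518]
eef_rot: [0.99, 0.139, -0.0, -0.0]
force: [0.6, 0.1, 0.7]
grip_width: 0.0849
grip_force: 0.0
```

Call:
play_rows([
  [35,-34,-2,0],
  [70,-68,-4,0],
  [105,-101,-6,0],
  [140,-135,-8,0],
  [175,-169,-8,0],
])

```text
time_s: 1.1
ee_pos: [0.4297, -0.2258, 0.2604]
eef_rot: [0.99, 0.139, 0.0, 0.0]
force: [0.7, -1.2, 0.8]
grip_width: 0.0848
grip_force: 0.0
```

Call:
play_rows([
  [35,-34,0,5],
  [70,-68,0,10],
  [105,-101,0,15],
  [140,-135,0,20],
  [174,-169,0,24.8],
])

```text
time_s: 1.6
ee_pos: [0.5504, -0.0153, 0.2599]
eef_rot: [0.997, -0.079, -0.0, 0.0]
force: [-0.5, -0.5, -0.4]
grip_width: 0.0851
grip_force: 0.0
```

Run:
```python
from h import *
from cell import manip
import pickle
s=manip.observe();c=manip.capture('wrist');pickle.dump((s,c),open('w1.pkl','wb'))
print(s['time_s'],s['ee_pos'],delta(s,(.577,-.017),.26,-8.8));cv2.imwrite('pics/w1.png',c['frame']);print(np.round(c['hand_eye'],3),c['fx'])
```

```text
1.6 [ 0.5504139  -0.01530582  0.25992521] (array([26.5, -2.5, -0.1]), np.float64(-0.2), np.float64(-9.01))
[[-0.    -0.945 -0.327  0.086]
 [ 1.    -0.     0.     0.   ]
 [-0.001 -0.327  0.945 -0.131]
 [ 0.     0.     0.     1.   ]] 286.7173294858449
```

View pics/w1.png

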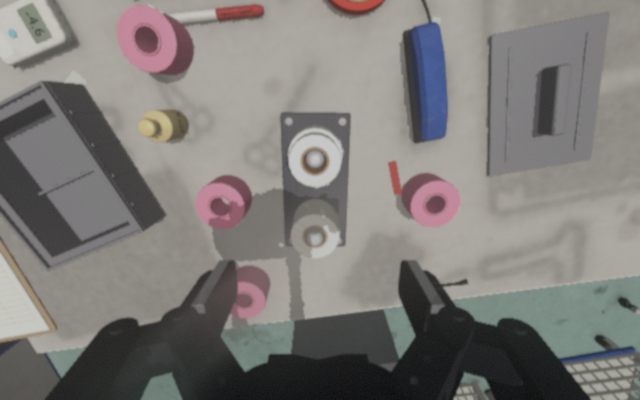

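The wrist view shows the stack's top at (316,157), the kept roll at (316,235), the lid at (547,95) and the case at (65,170).

Run:
```python
from h import *
import pickle
s,c=pickle.load(open('w1.pkl','rb'));f=c['frame']
hsv=cv2.cvtColor(f,cv2.COLOR_BGR2HSV)
for nm,(x0,y0,x1,y1),z in(('dbl',(285,122,347,190),.093),('kept',(288,198,346,262),.075)):
    m=np.zeros(f.shape[:2],np.uint8);roi=np.s_[y0:y1,x0:x1]
    v=hsv[roi][...,2];t,_=cv2.threshold(v,0,255,cv2.THRESH_OTSU)
    m[roi]=((hsv[roi][...,2]>190)*255).astype(np.uint8)
    k=max(cv2.findContours(m,0,1)[0],key=cv2.contourArea)
    P=cast(c,k[:,0,:],z,s);(cc,r)=cv2.minEnclosingCircle((P[:,:2]*1000).astype(np.float32));print(nm,t,np.round(cc,1),round(r,1))
    br=((hsv[roi][...,1]>90)*255).astype(np.uint8);m[:]=0;m[roi]=br
    ks=cv2.findContours(m,0,1)[0]
    if ks:
        k=max(ks,key=cv2.contourArea);P=cast(c,k[:,0,:],z,s);(cc,r)=cv2.minEnclosingCircle((P[:,:2]*1000).astype(np.float32));print('bore',np.round(cc,1),round(r,1))
```

```text
dbl 145.0 [579.7 -17.6] 26.5
kept 136.0 [472.4 -12.6] 19.6
```

Call:
play_rows([
  [28,-2,40,-0.2],
  [28,-2,88,-0.2],
  [28,-2,136,-0.2],
  [28,-2,176,-0.2],
  [28,-2,186,-0.2],
])

```text
time_s: 2.15
ee_pos: [0.5728, -0.0194, 0.0683]
eef_rot: [0.997, -0.075, -0.006, 0.0]
force: [0.5, 0.0, -0.3]
grip_width: 0.085
grip_force: 0.0
```

Call:
play_rows([
  [0,0,0,0],
  [0,0,0,0],
  [0,0,0,0],
  [0,0,0,0],
  [0,0,0,0],
], fingers=30, newtons=35)

```text
time_s: 2.65
ee_pos: [0.5799, -0.0198, 0.0768]
eef_rot: [0.997, -0.075, 0.002, 0.0]
force: [-0.2, -0.4, 5.1]
grip_width: 0.0564
grip_force: 37.7
```

Call:
play_rows([
  [0,0,-10,0],
  [0,0,-30,0],
  [0,0,-60,0],
  [0,0,-90,0],
  [0,0,-120,0],
])

```text
time_s: 3.15
ee_pos: [0.5774, -0.0196, 0.1958]
eef_rot: [0.997, -0.075, -0.0, -0.0]
force: [0.3, -0.2, -0.7]
grip_width: 0.0564
grip_force: 38.7
```

Run:
```python
from h import *
from cell import manip
import pickle
s=manip.observe();c=manip.capture('wrist');pickle.dump((s,c),open('w2.pkl','wb'))
t=manip.capture('scene');pickle.dump(t,open('s2.pkl','wb'))
a=np.deg2rad(14.1);u=np.array([np.cos(a),np.sin(a)])
for k in(1,-1): print(delta(s,np.array([.5896,.304])+k*.042*u,.19,14.1))
print(s['ee_pos'],s['force'],s['grip_width'])
o=np.zeros((400,800,3),np.uint8);o[:,:480]=c['frame'][:,80:560];o[:320,480:]=cv2.resize(t['frame'][120:290,220:390],(320,320))
cv2.imwrite('pics/w2.png',o)
```

```text
(array([   2.3, -337.9,    5.8]), np.float64(-22.7), np.float64(-8.62))
(array([ -75.2, -305.5,    5.8]), np.float64(-22.7), np.float64(-8.62))
[ 0.57744208 -0.01955476  0.1957884 ] [ 0.33456626 -0.18135025 -0.67653332] 0.05635030842825834
```

View pics/w2.png

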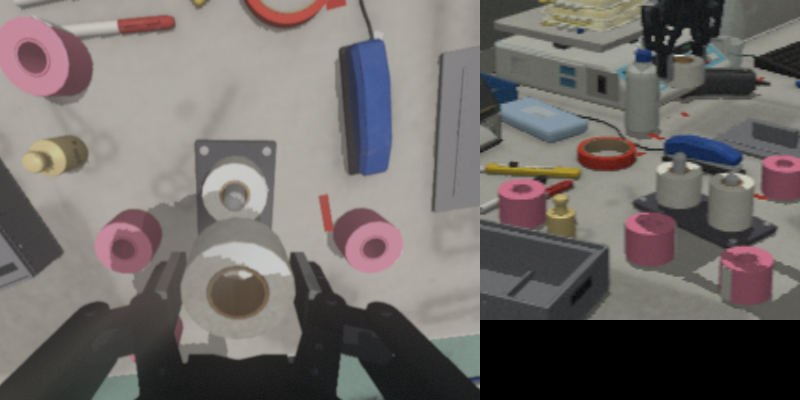

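Call:
play_rows([
  [-10,-45,-15,-4],
  [-20,-90,-30,-8],
  [-30,-135,-45,-12],
  [-40,-180,-60,-16],
  [-50,-225,-60,-20],
])

```text
time_s: 3.75
ee_pos: [0.5627, 0.2123, 0.2564]
eef_rot: [0.995, 0.1, 0.002, -0.0]
force: [1.5, 0.2, -1.1]
grip_width: 0.0561
grip_force: 38.7
```

```bash
cat >> h.py <<'E'
def case_pts():
    a=np.deg2rad(14.1);u=np.array([np.cos(a),np.sin(a)])
    return [np.array([.5896,.304])+k*.042*u for k in(1,-1)]
E
python3 - <<'E'
from h import *
from cell import manip
s=manip.observe();print(s['ee_pos'],delta(s,case_pts()[1],.26,14.1))
E
```

```text
[0.56271907 0.21227378 0.25639381] (array([  2.7, -82.6,  -3.6]), np.float64(-2.6), np.float64(11.53))
```

Call:
play_rows([
  [1,-40,-4,-1],
  [2,-83,-4,-2.6],
  [2,-83,-4,-2.6],
  [2,-83,-4,-2.6],
])

```text
time_s: 4.15
ee_pos: [0.5469, 0.2927, 0.2571]
eef_rot: [0.992, 0.123, -0.001, 0.001]
force: [0.3, -0.9, -0.2]
grip_width: 0.0567
grip_force: 38.7
```

Run:
```python
from h import *
from cell import manip
import pickle
s=manip.observe();c=manip.capture('wrist');pickle.dump((s,c),open('w3.pkl','wb'))
print(s['time_s'],s['ee_pos']);cv2.imwrite('pics/w3.png',c['frame'])
```

```text
4.15 [0.54686574 0.29270035 0.25710215]
```

View pics/w3.png

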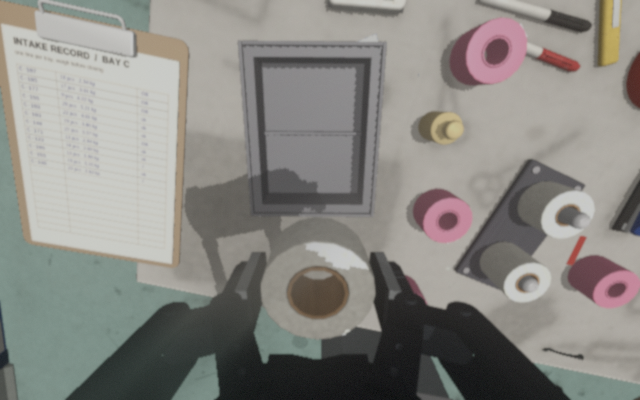

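The case rim's outer corners are at about (239,42), (386,41), (372,214) and (250,214). The rib is at row 132, and the roll is held upright.

Run:
```python
from h import *
import pickle
s,c=pickle.load(open('w3.pkl','rb'))
P=cast(c,[(239,42),(386,41),(372,214),(250,214)],.06,s);print(P[:,:2].round(4),rect(P))
# rim mask: grey-blue bright contour
f=c['frame'][30:225,225:400];hsv=cv2.cvtColor(f,cv2.COLOR_BGR2HSV)
e=cv2.Canny(cv2.cvtColor(f,cv2.COLOR_BGR2GRAY),40,100)
L=cv2.HoughLinesP(e,1,np.pi/360,30,minLineLength=60,maxLineGap=8)
for l in L[:,0]: print((l+[225,30,225,30]).tolist(), end=' ')
print();
rb=cast(c,[(265,132),(355,132)],.014,s);print('rib',rb[:,:2].round(4),rb.mean(0))
```

```text
[[0.6676 0.4038]
 [0.7048 0.2598]
 [0.5221 0.2164]
 [0.4857 0.3615]] (array([595.3, 310.7]), array([149.6, 189.6]), np.float32(13.37))
[368, 214, 376, 113] [237, 44, 386, 44] [254, 57, 369, 57] [357, 191, 364, 64] [361, 214, 370, 58] [264, 46, 386, 48] [238, 63, 363, 63] [371, 214, 383, 41] [242, 40, 252, 174] [350, 192, 355, 68] [254, 64, 260, 179] [241, 54, 251, 192] [273, 40, 354, 40] [263, 204, 362, 204] [237, 40, 244, 137] [310, 214, 370, 214] [264, 67, 354, 68] [263, 98, 269, 192] [293, 130, 361, 130] [267, 68, 354, 67] 
rib [[0.5806 0.3687]
 [0.6084 0.2578]] [0.59451369 0.31328815 0.014     ]
```

Both the rib and the rim in the wrist view put the case at about (595,311) mm. My top-view corners had included the outer wall's foot, so I'll use the wrist value.

Call:
play_rows([
  [9,-6,40,0],
  [9,-6,85,0],
  [9,-6,130,0],
  [9,-6,165,0],
  [9,-6,180,0],
])

```text
time_s: 4.7
ee_pos: [0.5523, 0.2966, 0.0733]
eef_rot: [0.993, 0.121, -0.004, 0.002]
force: [-0.0, 0.2, -1.9]
grip_width: 0.0559
grip_force: 38.7
```

Call:
play_rows([
  [0,0,15,0],
  [0,0,35,0],
  [0,0,48,0],
  [0,0,54,0],
  [0,0,54,0],
])

```text
time_s: 5.2
ee_pos: [0.5552, 0.2999, 0.0242]
eef_rot: [0.993, 0.122, -0.0, 0.0]
force: [-0.3, -0.1, -0.9]
grip_width: 0.0566
grip_force: 38.7
```

Call:
play_rows([
  [0,0,2,0],
  [0,0,4,0],
  [0,0,4,0],
])

```text
time_s: 5.5
ee_pos: [0.5555, 0.3003, 0.0208]
eef_rot: [0.993, 0.122, 0.0, -0.0]
force: [0.2, -0.0, -1.1]
grip_width: 0.0565
grip_force: 38.7
```

Call:
play_rows([
  [0,0,0,0],
  [0,0,0,0],
  [0,0,0,0],
], fingers=68)

```text
time_s: 5.8
ee_pos: [0.5554, 0.3003, 0.0207]
eef_rot: [0.993, 0.122, 0.0, -0.0]
force: [-0.4, 0.8, 1.0]
grip_width: 0.068
grip_force: 0.0
```

Call:
play_rows([
  [0,0,-15,0],
  [0,0,-55,0],
  [0,0,-105,0],
  [0,0,-155,0],
  [0,0,-200,0],
])

```text
time_s: 6.3
ee_pos: [0.5555, 0.3002, 0.2244]
eef_rot: [0.993, 0.122, 0.001, -0.0]
force: [0.1, -0.1, -0.0]
grip_width: 0.0678
grip_force: 0.0
```

Run:
```python
from h import *
from cell import manip
import pickle
s=manip.observe();c=manip.capture('wrist');pickle.dump((s,c),open('w4.pkl','wb'))
print(s['time_s'],s['ee_pos'],delta(s,(.5785,-.0182),.23,-8.7));cv2.imwrite('pics/w4.png',c['frame'])
```

```text
6.3 [0.55546235 0.30021456 0.22442186] (array([-54.5, 314.6,  -5.9]), np.float64(22.7), np.float64(13.97))
```

View pics/w4.png

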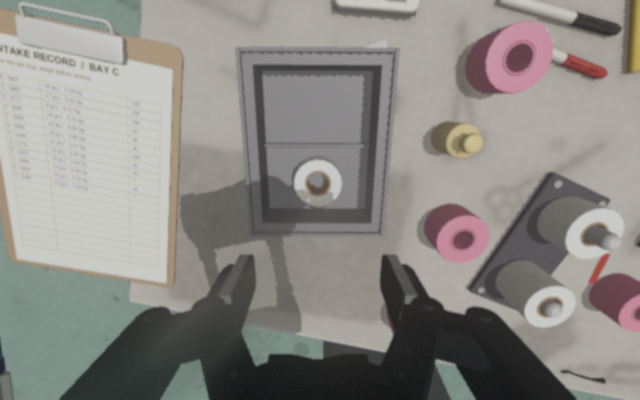

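The upper roll stands centred in the near bay at (318,182). Next is the lower roll.

Call:
play_rows([
  [-8,45,-2,4],
  [-16,90,-4,8],
  [-25,140,-6,12],
  [-33,188,-6,16],
  [-41,235,-6,20],
], fingers=85)

```text
time_s: 6.85
ee_pos: [0.5721, 0.0603, 0.2277]
eef_rot: [0.999, -0.054, 0.001, -0.0]
force: [0.8, 0.3, -0.1]
grip_width: 0.0851
grip_force: 0.0
```

Run:
```python
from h import *
from cell import manip
s=manip.observe()
print(s['time_s'],s['ee_pos'],delta(s,(.5785,-.0182),.16,-8.7))
```

```text
6.85 [0.57213945 0.06030292 0.22770293] (array([14.6, 77.4, 67.7]), np.float64(2.5), np.float64(-6.17))
```

Call:
play_rows([
  [7,40,10,1.2],
  [14,76,40,2.5],
  [14,76,68,2.5],
  [14,76,68,2.5],
  [14,76,68,2.5],
])

```text
time_s: 7.35
ee_pos: [0.5778, -0.0147, 0.1587]
eef_rot: [0.997, -0.074, -0.0, -0.0]
force: [-0.3, 0.3, 0.4]
grip_width: 0.0852
grip_force: 0.0
```

Run:
```python
from h import *
from cell import manip
s=manip.observe();c=manip.capture('wrist')
print(s['time_s'],s['ee_pos'],delta(s,(.5785,-.0182),.04,-8.7))
```

```text
7.35 [ 0.57776428 -0.01474293  0.15868268] (array([  1.3,   3.3, 118.7]), np.float64(0.2), np.float64(-8.53))
```

Call:
play_rows([
  [1,3,30,0],
  [1,3,65,0],
  [1,3,95,0],
  [1,3,112,0],
  [1,3,118,0],
])

```text
time_s: 7.9
ee_pos: [0.5786, -0.0169, 0.0401]
eef_rot: [0.997, -0.073, -0.0, -0.0]
force: [-0.1, 0.8, 0.3]
grip_width: 0.0853
grip_force: 0.0
```

Call:
play_rows([
  [0,0,0,0],
  [0,0,0,0],
  [0,0,0,0],
  [0,0,0,0],
  [0,0,0,0],
], fingers=40, newtons=40)

```text
time_s: 8.4
ee_pos: [0.5805, -0.0178, 0.0424]
eef_rot: [0.997, -0.074, 0.002, -0.0]
force: [0.3, 2.4, 6.8]
grip_width: 0.0651
grip_force: 45.4
```

Call:
play_rows([
  [0,0,-10,0],
  [0,0,-30,0],
  [0,0,-70,0],
  [0,0,-115,0],
  [0,0,-160,0],
])

```text
time_s: 8.9
ee_pos: [0.5774, -0.0182, 0.2013]
eef_rot: [0.997, -0.074, -0.001, 0.0]
force: [1.2, 0.1, -2.9]
grip_width: 0.0651
grip_force: 49.2
```

Run:
```python
from h import *
from cell import manip
import pickle
s=manip.observe();t=manip.capture('scene');w=manip.capture('wrist');pickle.dump((t,w),open('s5.pkl','wb'))
a=np.deg2rad(14);P=np.array([.595,.311])+.042*np.array([np.cos(a),np.sin(a)])
print(s['time_s'],s['ee_pos'],s['grip_width'],P,delta(s,P,.2,14.))
o=np.zeros((400,800,3),np.uint8);o[:,:480]=w['frame'][:,80:560];o[:320,480:]=cv2.resize(t['frame'][120:290,220:390],(320,320))
cv2.imwrite('pics/w5.png',o)
```

```text
8.9 [ 0.57739503 -0.01815539  0.20129835] 0.06511364636976642 [0.63575242 0.32116072] (array([   7.4, -344.2,    1.1]), np.float64(-22.5), np.float64(-8.53))
```

View pics/w5.png

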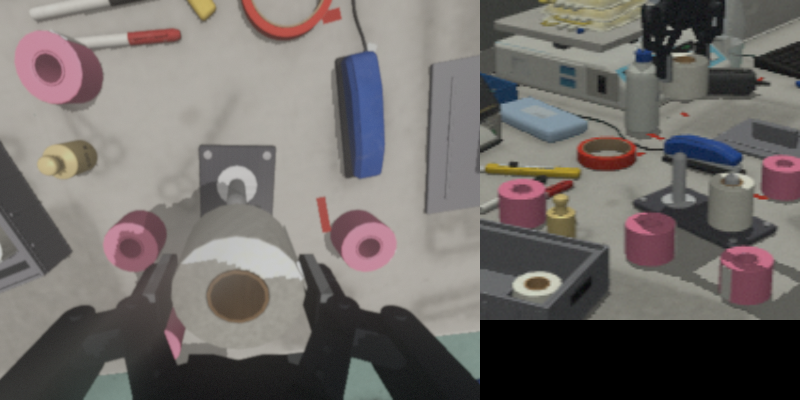

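The lower roll is held and clear of the spindle at (238,290), and the kept roll is still in place. Carrying it to the far bay.

Call:
play_rows([
  [1,-45,0,-4],
  [2,-92,0,-8],
  [3,-140,0,-12],
  [4,-188,0,-16],
  [5,-235,0,-20],
])

```text
time_s: 9.5
ee_pos: [0.6174, 0.215, 0.199]
eef_rot: [0.995, 0.101, -0.001, 0.0]
force: [-0.0, 0.2, -2.4]
grip_width: 0.065
grip_force: 49.2
```

Run:
```python
from h import *
from cell import manip
s=manip.observe()
print(s['time_s'],s['ee_pos'],delta(s,(.6357,.3212),.2,14.))
```

```text
9.5 [0.61744611 0.21495057 0.19898402] (array([  39.3, -100.4,   -1.2]), np.float64(-2.4), np.float64(11.63))
```

Call:
play_rows([
  [15,-40,0,-1],
  [30,-80,0,-2],
  [39,-100,10,-2.4],
  [39,-100,20,-2.4],
  [39,-100,20,-2.4],
])

```text
time_s: 10.0
ee_pos: [0.6344, 0.3186, 0.1763]
eef_rot: [0.993, 0.121, -0.003, 0.001]
force: [-0.6, 0.2, -2.9]
grip_width: 0.065
grip_force: 49.1
```

Run:
```python
from h import *
from cell import manip
s=manip.observe();c=manip.capture('wrist')
import pickle;pickle.dump((s,c),open('w6.pkl','wb'))
print(s['time_s'],s['ee_pos'],delta(s,(.6357,.3212),.034,14.))
```

```text
10.0 [0.63440288 0.31857459 0.17629241] (array([  2.9,  -2.5, 142.3]), np.float64(-0.1), np.float64(13.93))
```

Call:
play_rows([
  [2,-2,30,0],
  [2,-2,70,0],
  [2,-2,105,0],
  [2,-2,128,0],
  [2,-2,138,0],
])

```text
time_s: 10.55
ee_pos: [0.636, 0.319, 0.0389]
eef_rot: [0.993, 0.12, -0.003, 0.001]
force: [-0.1, -0.4, -2.2]
grip_width: 0.0651
grip_force: 49.1
```

Call:
play_rows([
  [0,0,2,0],
  [0,0,4,0],
  [0,0,6,0],
  [0,0,6,0],
])

```text
time_s: 10.95
ee_pos: [0.6392, 0.3222, 0.038]
eef_rot: [0.993, 0.121, 0.001, -0.0]
force: [-0.3, -0.3, -2.6]
grip_width: 0.065
grip_force: 49.2
```

Call:
play_rows([
  [-3,0,2,0],
  [-3,0,4,0],
  [-3,0,6,0],
  [-3,0,6,0],
])

```text
time_s: 11.35
ee_pos: [0.6352, 0.3212, 0.0316]
eef_rot: [0.993, 0.121, -0.0, -0.0]
force: [-3.3, -1.2, 4.5]
grip_width: 0.0652
grip_force: 49.7
```

Call:
play_rows([
  [0,0,0,0],
  [0,0,0,0],
  [0,0,0,0],
], fingers=76)

```text
time_s: 11.65
ee_pos: [0.6355, 0.3212, 0.0304]
eef_rot: [0.993, 0.121, 0.0, -0.0]
force: [0.4, -0.1, -0.6]
grip_width: 0.0763
grip_force: 0.0
```

Call:
play_rows([
  [0,0,-10,0],
  [0,0,-40,0],
  [0,0,-85,0],
  [-20,0,-130,0],
  [-60,0,-160,0],
])

```text
time_s: 12.15
ee_pos: [0.5803, 0.3078, 0.1955]
eef_rot: [0.993, 0.12, 0.004, -0.001]
force: [-0.2, 0.7, 0.3]
grip_width: 0.0758
grip_force: 0.0
```

Call:
play_rows([
  [-30,0,-30,0],
  [-60,0,-30,0],
  [-60,0,-30,0],
  [-60,0,-30,0],
])

```text
time_s: 12.55
ee_pos: [0.5187, 0.2924, 0.2213]
eef_rot: [0.993, 0.121, 0.001, -0.0]
force: [0.2, -0.2, -0.5]
grip_width: 0.0762
grip_force: 0.0
```

Run:
```python
from h import *
from cell import manip
import pickle
s=manip.observe();c=manip.capture('wrist');pickle.dump((s,c),open('w7.pkl','wb'))
print(s['time_s'],s['ee_pos'])
f=c['frame'];hsv=cv2.cvtColor(f,cv2.COLOR_BGR2HSV)
m=((hsv[...,2]>150)&(hsv[...,1]<60)).astype(np.uint8)*255
for k in cv2.findContours(m,0,1)[0]:
    A=cv2.contourArea(k)
    if 150<A<6000:
        (x,y),r=cv2.minEnclosingCircle(k);print('white',round(x),round(y),round(r,1),A,cast(c,[(x,y)],.036,s)[0,:2].round(4),cast(c,[(x,y)],.05,s)[0,:2].round(4))
g=cv2.cvtColor(f,cv2.COLOR_BGR2GRAY)
L=cv2.HoughLinesP(cv2.Canny(g[:300],40,100),1,np.pi/360,40,minLineLength=90,maxLineGap=8)
for l in L[:,0]:
    if 150<l[0]<480: print(l.tolist(),end=' ')
cv2.imwrite('pics/w7.png',f)
```

```text
12.55 [0.51870177 0.29239945 0.2212863 ]
white 348 314 57.3 2642.0 [0.3537 0.2078] [0.3647 0.2124]
white 260 300 16.5 409.0 [0.3467 0.3272] [0.358  0.3265]
white 319 151 26.2 1981.0 [0.5553 0.2991] [0.5573 0.2997]
white 318 66 36.1 3715.5 [0.637  0.3208] [0.6354 0.3204]
[173, 107, 175, 10] [231, 2, 406, 2] [173, 199, 177, 30] [250, 18, 386, 18] [382, 203, 395, 41] [385, 203, 401, 4] [231, 5, 405, 5] [476, 269, 565, 141] [250, 24, 260, 178] [238, 9, 251, 182] [261, 48, 268, 175] [393, 146, 405, 3] [473, 266, 561, 141] [235, 6, 249, 183] [261, 192, 374, 192] [374, 203, 386, 20] [359, 180, 366, 37] [264, 115, 361, 115] [478, 267, 566, 141]
```

View pics/w7.png

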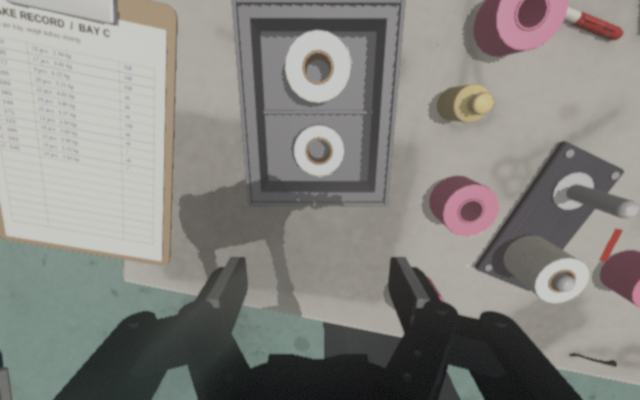

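Both rolls stand flat, one per bay: the upper at (319,151) and the lower at (318,66). Their measured positions match the release poses within 1 mm, so the wrist calibration can be trusted. Next I'll refine the case pose and go to the lid.

Run:
```python
from h import *
from cell import manip
import pickle
for w,q in(('w7',[(232,2),(406,2),(388,204),(250,206)]),('w4',[(237,48),(398,48),(382,233),(251,234)]),('w3',[(239,42),(386,41),(372,214),(250,214)])):
    s,c=pickle.load(open(w+'.pkl','rb'));P=cast(c,q,.06,s);print(rect(P),(P.mean(0)*1000).round(1))
s,c=pickle.load(open('w7.pkl','rb'))
r=cast(c,[(264,113),(366,113)],.014,s)[:,:2];print('rib',r.mean(0),np.degrees(np.arctan2(r[0,0]-r[1,0],r[1,1]-r[0,1])))
s=manip.observe();print(delta(s,(.53,-.315),.23,1.2))
```

```text
(array([593., 308.]), array([151.1, 187.9]), np.float32(14.27)) [592.9 308.5  60. ]
(array([594.9, 309.9]), array([148.1, 188.5]), np.float32(13.63)) [595.2 309.9  60. ]
(array([595.3, 310.7]), array([149.6, 189.6]), np.float32(13.37)) [595.1 310.4  60. ]
rib [0.59214227 0.31260872] -166.10701087533624
(array([-135.2,  592.3,   -9.5]), np.float64(12.7), np.float64(13.88))
```

Call:
play_rows([
  [-10,44,-5,0],
  [-20,88,-10,0],
  [-30,132,-10,0],
  [-40,176,-10,0],
  [-50,220,-10,0],
], fingers=50)

```text
time_s: 13.1
ee_pos: [0.5239, 0.0649, 0.2299]
eef_rot: [0.993, 0.121, -0.0, 0.0]
force: [0.6, 0.4, -0.0]
grip_width: 0.05
grip_force: 0.0
```

Call:
play_rows([
  [-10,44,0,0],
  [-20,88,0,0],
  [-30,132,0,0],
  [-40,176,0,0],
  [-50,220,0,0],
])

```text
time_s: 13.6
ee_pos: [0.5278, -0.1614, 0.2298]
eef_rot: [0.993, 0.12, -0.0, -0.0]
force: [0.7, 0.0, -0.9]
grip_width: 0.0497
grip_force: 0.0
```

Call:
play_rows([
  [-9,40,0,4],
  [-18,80,0,8],
  [-27,120,0,12],
  [-35,152,0,12.7],
  [-35,152,0,12.7],
])

```text
time_s: 14.1
ee_pos: [0.5299, -0.3198, 0.2292]
eef_rot: [1.0, 0.008, -0.0, 0.001]
force: [0.8, -0.4, 0.2]
grip_width: 0.0501
grip_force: 0.0
```

Run:
```python
from h import *
from cell import manip
import pickle
s=manip.observe();c=manip.capture('wrist');pickle.dump((s,c),open('w8.pkl','wb'))
print(s['time_s'],s['ee_pos'],s['joint_vel'].__class__,np.abs(s['joint_vel']).max())
f=c['frame'];g=cv2.GaussianBlur(f,(3,3),0);hsv=cv2.cvtColor(g,cv2.COLOR_BGR2HSV);print('hsv', [hsv[y,x].tolist() for x,y in((290,120),(350,120),(318,120),(200,120))])
# project expected corners
R=Ro.from_quat(s['eef_rot']).as_matrix();H=np.array(c['hand_eye']);Rc=R@H[:3,:3];o=R@H[:3,3]+s['ee_pos']
a=np.deg2rad(1.2);u=np.array([np.cos(a),np.sin(a)]);v=np.array([-u[1],u[0]])
for sx,sy in((1,1),(1,-1),(-1,-1),(-1,1)):
    p=Rc.T@(np.r_[np.array([.5926,-.315])+u*sx*.0875+v*sy*.0675,.006]-o);print(p[:2]/p[2]*c['fx']+[c['cx'],c['cy']])
L=cv2.HoughLinesP(cv2.Canny(cv2.cvtColor(g,6)[:290],30,80),1,np.pi/360,35,minLineLength=45,maxLineGap=8)
for l in L[:,0]:
    if 180<l[0]<460: print(l.tolist(),end=' ')
```

```text
14.1 [ 0.52988993 -0.31978545  0.22922673] <class 'numpy.ndarray'> 0.048621389295889675
hsv [[150, 4, 140], [150, 2, 142], [150, 2, 123], [12, 16, 81]]
[250.94427854  41.43468894]
[374.52040921  40.76469424]
[366.38784793 193.8301463 ]
[261.93309023 194.39800512]
[249, 42, 259, 186] [185, 19, 205, 142] [206, 239, 252, 266] [183, 31, 194, 114] [302, 158, 302, 91] [317, 161, 317, 86] [320, 159, 320, 102] [250, 40, 295, 40]
```

Run:
```python
from h import *
import pickle
s,c=pickle.load(open('w8.pkl','rb'));g=cv2.cvtColor(c['frame'],6)
for r in(60,120,180): print(r,'L',240,g[r,240:275].tolist(),'\nR',355,g[r,355:390].tolist())
print('bar295',g[120,295:328].tolist());print('col310 r75',g[75:175,310].tolist());print('col340 r30',g[30:50,340].tolist(),'r185',g[185:205,340].tolist())
```

```text
60 L 240 [165, 163, 162, 159, 159, 156, 153, 150, 151, 148, 143, 135, 134, 137, 140, 140, 140, 141, 139, 139, 140, 140, 140, 141, 142, 142, 140, 140, 137, 137, 142, 142, 137, 127, 133] 
R 355 [141, 146, 146, 146, 146, 145, 147, 146, 146, 146, 145, 146, 147, 146, 147, 143, 136, 134, 143, 146, 147, 150, 149, 149, 149, 149, 150, 150, 150, 150, 152, 151, 152, 151, 152]
120 L 240 [171, 169, 168, 167, 168, 166, 166, 165, 163, 162, 159, 158, 157, 154, 153, 147, 138, 137, 138, 138, 138, 138, 139, 138, 138, 137, 137, 136, 139, 138, 137, 130, 124, 133, 138] 
R 355 [140, 141, 141, 142, 142, 141, 142, 142, 141, 141, 140, 141, 140, 146, 155, 162, 164, 163, 165, 164, 164, 165, 164, 163, 163, 162, 164, 162, 162, 162, 161, 163, 160, 162, 160]
180 L 240 [172, 174, 173, 172, 172, 172, 170, 170, 169, 168, 168, 167, 166, 164, 163, 163, 162, 162, 160, 151, 137, 133, 134, 134, 134, 134, 134, 135, 135, 134, 134, 135, 135, 135, 134] 
R 355 [137, 136, 136, 136, 136, 137, 136, 137, 136, 135, 138, 142, 144, 143, 144, 144, 144, 143, 142, 143, 142, 143, 143, 144, 144, 144, 145, 146, 146, 146, 147, 147, 148, 148,
[... 206 characters left out ...]
3, 144, 142, 141, 141, 142, 139, 134, 127, 127, 133, 141, 140, 142, 142, 141, 141, 142, 142, 142, 142, 142, 142, 141, 141, 141, 141, 141, 139, 140, 139, 140, 141, 140, 139, 139, 138, 139, 139, 137, 139, 139, 139, 139, 139, 139, 138, 138, 138, 138, 137, 137, 139, 137, 137, 139, 137, 137, 136, 137, 137, 138, 137, 136, 136, 138, 135, 136, 137, 137, 136, 137, 134, 135, 136, 135, 136, 136, 136, 134, 130, 124, 119, 125, 133, 136, 137, 137, 137, 137, 136, 135, 136, 134, 136, 134, 135]
col340 r30 [148, 147, 146, 146, 144, 144, 144, 144, 143, 142, 140, 138, 142, 145, 147, 145, 145, 145, 146, 146] r185 [135, 135, 134, 134, 136, 135, 136, 136, 135, 142, 145, 144, 146, 145, 146, 145, 144, 144, 147, 146]
```

```bash
cat >> h.py <<'E'
def go(z,xy,yaw,cap=True):
    from cell import manip
    if cap: manip.capture('wrist')
    s=manip.observe();print(round(s['time_s'],2),s['ee_pos'].round(4),s['force'].round(1),s['grip_width'].round(4),delta(s,xy,z,yaw))
E
python3 - <<'E'
from h import *
import pickle
s,c=pickle.load(open('w8.pkl','rb'))
P=cast(c,[(251,60),(259.5,180),(372.5,60),(365.5,180)],.006,s)[:,:2];print(P)
for a,b in((0,1),(2,3)): d=P[a]-P[b];print('yaw',np.degrees(np.arctan2(d[1],d[0])))
e=cast(c,[(312,41),(312,193.7)],.006,s)[:,:2];print(e,e.mean(0));b=cast(c,[(312,86.5),(312,160)],.034,s)[:,:2];print('bar',b,b.mean(0))
go(.13,(.593,-.314),1.2,0)
E
```

```text
[[ 0.66035138 -0.24464341]
 [ 0.52283167 -0.24716982]
 [ 0.66252318 -0.37993721]
 [ 0.52489926 -0.38186884]]
yaw 1.0524779453084119
yaw 0.804125092755641
[[ 0.68016424 -0.31236631]
 [ 0.50563655 -0.31403499]] [ 0.5929004  -0.31320065]
bar [[ 0.63259676 -0.31327557]
 [ 0.55464604 -0.31402087]] [ 0.5936214  -0.31364822]Traceback (most recent call last):
  File "<stdin>", line 7, in <module>
  File "h.py", line 27, in go
    s=manip.observe();print(round(s['time_s'],2),s['ee_pos'].round(4),s['force'].round(1),s['grip_width'].round(4),delta(s,xy,z,yaw))
                                                                                          ^^^^^^^^^^^^^^^^^^^^^
AttributeError: 'float' object has no attribute 'round'
```

Call:
play_rows([
  [30,-5,20,0],
  [63,-5,50,0],
  [63,-5,90,0],
  [63,-5,120,0],
  [63,-5,120,0],
])

```text
time_s: 14.65
ee_pos: [0.5891, -0.3051, 0.1034]
eef_rot: [1.0, 0.011, -0.005, -0.003]
force: [-0.8, -0.5, -0.5]
grip_width: 0.0498
grip_force: 0.0
```

```bash
sed -i "s/,s\['grip_width'\].round(4)//" h.py; python3 -c "
from h import *
go(.021,(.5932,-.3134),.93)"
```

```text
14.7 [ 0.5908 -0.3063  0.1067] [-1.1 -0.2 -0.3] (array([ 2.8,  7.5, 85.7]), np.float64(0.3), np.float64(1.24))
```

Call:
play_rows([
  [0,0,0,0],
  [0,0,0,0],
  [0,0,0,0],
])

```text
time_s: 15.0
ee_pos: [0.594, -0.3093, 0.1131]
eef_rot: [1.0, 0.01, 0.002, 0.001]
force: [0.4, -0.2, 0.5]
grip_width: 0.0503
grip_force: 0.0
```

```bash
python3 -c "
from h import *
go(.021,(.5932,-.3134),.93)"
```

```text
15.05 [ 0.5937 -0.3092  0.1127] [ 0.3  0.3 -0.5] (array([-0.9,  4. , 91.7]), np.float64(0.2), np.float64(1.17))
```

Call:
play_rows([
  [-1,4,30,-0.2],
  [-1,4,60,-0.2],
  [-1,4,80,-0.2],
  [-1,4,91,-0.2],
  [-1,4,91,-0.2],
])

```text
time_s: 15.55
ee_pos: [0.5906, -0.312, 0.0181]
eef_rot: [1.0, 0.012, -0.001, -0.001]
force: [-0.7, 1.3, -1.3]
grip_width: 0.0501
grip_force: 0.0
```

Call:
play_rows([
  [0,0,0,0],
  [0,0,0,0],
  [0,0,0,0],
])

```text
time_s: 15.85
ee_pos: [0.5928, -0.3132, 0.0211]
eef_rot: [1.0, 0.012, 0.001, 0.001]
force: [-0.9, -0.4, 0.8]
grip_width: 0.05
grip_force: 0.0
```

Call:
play_rows([
  [0,0,0,0],
  [0,0,0,0],
  [0,0,0,0],
  [0,0,0,0],
  [0,0,0,0],
], fingers=5, newtons=60)

```text
time_s: 16.35
ee_pos: [0.5921, -0.3128, 0.0199]
eef_rot: [1.0, 0.012, 0.0, 0.0]
force: [0.5, -0.1, 3.8]
grip_width: 0.015
grip_force: 60.8
```

Call:
play_rows([
  [0,0,-10,0],
  [0,0,-35,0],
  [0,0,-75,0],
  [0,0,-120,0],
  [0,0,-160,0],
])

```text
time_s: 16.85
ee_pos: [0.591, -0.3121, 0.1806]
eef_rot: [1.0, 0.012, -0.001, -0.0]
force: [0.5, -1.0, -1.8]
grip_width: 0.0148
grip_force: 60.0
```

Call:
play_rows([
  [0,-25,0,0],
  [0,-60,0,0],
  [0,-100,0,0],
  [0,-140,0,0],
  [0,-180,0,0],
])

```text
time_s: 17.35
ee_pos: [0.5862, -0.131, 0.1788]
eef_rot: [1.0, 0.012, -0.001, -0.0]
force: [0.7, 0.2, -2.6]
grip_width: 0.0148
grip_force: 60.0
```

Call:
play_rows([
  [0,-40,0,0],
  [0,-80,0,0],
  [0,-120,0,0],
  [0,-160,0,0],
  [0,-200,0,0],
])

```text
time_s: 17.85
ee_pos: [0.5815, 0.069, 0.179]
eef_rot: [1.0, 0.012, -0.001, 0.0]
force: [0.5, -0.3, -2.1]
grip_width: 0.0147
grip_force: 60.0
```

Call:
play_rows([
  [0,-40,0,-2],
  [0,-80,0,-5],
  [0,-120,0,-8],
  [0,-155,0,-11],
  [0,-180,0,-12.5],
])

```text
time_s: 18.35
ee_pos: [0.577, 0.2496, 0.1788]
eef_rot: [0.992, 0.122, -0.001, -0.0]
force: [-0.2, -0.6, -0.5]
grip_width: 0.0151
grip_force: 60.0
```

Call:
play_rows([
  [0,0,0,0],
  [0,0,0,0],
  [0,0,0,0],
  [0,0,0,0],
])

```text
time_s: 18.75
ee_pos: [0.5781, 0.2461, 0.1791]
eef_rot: [0.993, 0.12, -0.0, 0.0]
force: [0.1, 0.9, -1.7]
grip_width: 0.0152
grip_force: 59.9
```

Run:
```python
from h import *
go(.12,(.5934,.3097),13.9)
```

```text
18.8 [0.5782 0.2461 0.1792] [-0.5 -0.4 -0.8] (array([ 29.9, -58.1,  59.2]), np.float64(-0.1), np.float64(13.79))
```

Call:
play_rows([
  [10,-20,5,0],
  [20,-40,20,0],
  [28,-54,40,0],
  [30,-58,55,0],
  [30,-58,59,0],
])

```text
time_s: 19.3
ee_pos: [0.5919, 0.3106, 0.1172]
eef_rot: [0.993, 0.121, -0.002, 0.001]
force: [-0.8, 0.8, -2.2]
grip_width: 0.0147
grip_force: 60.0
```

Call:
play_rows([
  [0,0,0,0],
  [0,0,0,0],
  [0,0,0,0],
  [0,0,0,0],
])

```text
time_s: 19.7
ee_pos: [0.5941, 0.3107, 0.1216]
eef_rot: [0.993, 0.12, 0.001, -0.0]
force: [-0.6, 0.4, -1.9]
grip_width: 0.0149
grip_force: 60.0
```

Run:
```python
from h import *
from cell import manip
import pickle
go(.084,(.5934,.3097),13.9)
s=manip.observe();c=manip.capture('wrist');t=manip.capture('scene');pickle.dump((s,c,t),open('w9.pkl','wb'))
# lid and case corner pixels expected in wrist view
R=Ro.from_quat(s['eef_rot']).as_matrix();H=np.array(c['hand_eye']);Rc=R@H[:3,:3];o=R@H[:3,3]+s['ee_pos']
def pr(X): p=Rc.T@(X-o);return (p[:2]/p[2]*c['fx']+[c['cx'],c['cy']]).round(1)
for nm,C,a,hx,hy,z in(('lid',s['ee_pos'][:2]+.0011*R[:2,0],13.8,.0875,.0675,s['ee_pos'][2]-.014),('case',np.array([.5945,.310]),13.9,.096,.076,.06),('mouth',np.array([.5945,.310]),13.9,.092,.072,.06)):
    a=np.deg2rad(a);u=np.array([np.cos(a),np.sin(a)]);v=np.array([-u[1],u[0]])
    print(nm,[pr(np.r_[C+u*i*hx+v*j*hy,z]).tolist() for i,j in((1,1),(1,-1),(-1,-1),(-1,1))])
g=cv2.cvtColor(c['frame'],6);print(g.shape)
L=cv2.HoughLinesP(cv2.Canny(g,30,80),1,np.pi/360,35,minLineLength=50,maxLineGap=8)
for l in L[:,0]: 
    if 170<l[0]<460 and 170<l[2]<460: print(l.tolist(),end=' ')
```

```text
19.75 [0.594  0.3107 0.1214] [ 0.3  0.6 -2.2] (array([-0.9,  0.8, 37.4]), np.float64(-0.1), np.float64(13.84))
lid [[173.5, 96.7], [458.3, 96.9], [416.6, 374.2], [215.9, 374.1]]
case [[195.1, 85.6], [439.6, 85.3], [408.1, 332.2], [227.1, 332.3]]
mouth [[202.3, 92.5], [432.3, 92.2], [403.8, 328.4], [231.4, 328.5]]
(400, 640)
[197, 91, 340, 93] [355, 86, 435, 86] [281, 87, 347, 87] [197, 94, 396, 96] [178, 101, 199, 243] [198, 86, 283, 85] [396, 232, 406, 133] [302, 319, 302, 212] [391, 253, 404, 134] [179, 96, 268, 95] [428, 301, 452, 136] [333, 332, 333, 213] [229, 133, 239, 228] [336, 23, 455, 33] [234, 152, 241, 226] [284, 84, 351, 84] [351, 35, 416, 39] [394, 254, 404, 159] [447, 175, 458, 99]
```

The view matches prediction: the case edge is at row 86 and the lid edge at row 95, and the lateral offset is under 2 mm. Lowering the lid.

Call:
play_rows([
  [-1,0,10,0],
  [-1,0,22,0],
  [-1,0,32,0],
  [-1,0,36,0],
  [-1,0,36,0],
])

```text
time_s: 20.35
ee_pos: [0.5913, 0.3101, 0.0822]
eef_rot: [0.993, 0.121, -0.002, 0.001]
force: [1.0, -0.4, -1.9]
grip_width: 0.0148
grip_force: 60.0
```

Call:
play_rows([
  [0,0,0,0],
  [0,0,0,0],
  [0,0,0,0],
  [0,0,0,0],
])

```text
time_s: 20.75
ee_pos: [0.5928, 0.3108, 0.0849]
eef_rot: [0.993, 0.121, 0.0, -0.0]
force: [0.3, -0.2, -2.2]
grip_width: 0.0149
grip_force: 60.0
```

Call:
play_rows([
  [0,0,1,0],
  [0,0,3,0],
  [0,0,5,0],
  [0,0,7,0],
  [0,0,7,0],
])

```text
time_s: 21.25
ee_pos: [0.592, 0.3104, 0.0766]
eef_rot: [0.993, 0.121, -0.001, 0.0]
force: [0.4, -0.9, -2.2]
grip_width: 0.0149
grip_force: 60.0
```

Run:
```python
from h import *
go(.074,(.5934,.3097),13.9)
```

```text
21.3 [0.5922 0.3105 0.0768] [-0.6 -0.1 -2.4] (array([1. , 1.1, 2.8]), np.float64(-0.0), np.float64(13.87))
```

Underside is about 57 mm up, inside the mouth with no contact force. Continuing down to the ledge.

Call:
play_rows([
  [0,0,1,0],
  [0,0,2,0],
  [0,0,3,0],
  [0,0,4,0],
  [0,0,4,0],
])

```text
time_s: 21.8
ee_pos: [0.5925, 0.3107, 0.0739]
eef_rot: [0.993, 0.121, 0.0, -0.0]
force: [-1.0, -0.4, 2.9]
grip_width: 0.0149
grip_force: 60.6
```

Call:
play_rows([
  [0,0,0,0],
  [0,0,0,0],
])

```text
time_s: 22.0
ee_pos: [0.5926, 0.3106, 0.0739]
eef_rot: [0.993, 0.121, 0.0, -0.0]
force: [-1.7, -1.7, 3.9]
grip_width: 0.0151
grip_force: 60.7
```

Call:
play_rows([
  [0,0,1,0],
  [0,0,2,0],
  [0,0,3,0],
  [0,0,3,0],
  [0,0,3,0],
])

```text
time_s: 22.5
ee_pos: [0.5926, 0.3106, 0.0739]
eef_rot: [0.993, 0.121, 0.0, -0.0]
force: [-8.5, -4.3, 19.0]
grip_width: 0.0149
grip_force: 63.0
```

Call:
play_rows([
  [0,0,-3,0],
  [0,0,-3,0],
  [0,0,-3,0],
  [0,0,-3,0],
], fingers=45)

```text
time_s: 22.9
ee_pos: [0.5923, 0.3105, 0.0726]
eef_rot: [0.993, 0.121, -0.0, 0.0]
force: [-0.4, 0.6, 0.2]
grip_width: 0.0448
grip_force: 0.0
```

Call:
play_rows([
  [0,0,-10,0],
  [0,0,-30,0],
  [0,0,-45,0],
  [0,0,-45,0],
  [0,0,-45,0],
])

```text
time_s: 23.4
ee_pos: [0.593, 0.3108, 0.1191]
eef_rot: [0.993, 0.121, 0.001, -0.0]
force: [0.9, 0.3, 0.4]
grip_width: 0.045
grip_force: 0.0
```

Call:
play_rows([
  [0,0,0,0],
  [0,0,0,0],
  [0,0,0,0],
  [0,0,0,0],
], fingers=0)

```text
time_s: 23.8
ee_pos: [0.5921, 0.3105, 0.1176]
eef_rot: [0.993, 0.121, -0.0, 0.0]
force: [0.2, 0.4, 0.2]
grip_width: 0.0
grip_force: 0.0
```

Run:
```python
from h import *
go(.105,(.5934,.3105),13.9)
```

```text
23.85 [0.5922 0.3105 0.1177] [-1.   0.2 -0.2] (array([ 1.2,  0.3, 12.7]), np.float64(-0.0), np.float64(13.87))
```

Pressed with about 19 N and held at ledge height. I'll press once more, centrally on the bar with closed fingers, to make sure it is level.

Call:
play_rows([
  [1,0,8,0],
  [1,0,14,0],
  [1,0,18,0],
  [1,0,20,0],
  [1,0,21,0],
])

```text
time_s: 24.35
ee_pos: [0.593, 0.3106, 0.099]
eef_rot: [0.993, 0.121, -0.001, 0.0]
force: [-7.1, -3.5, 14.4]
grip_width: -0.0002
grip_force: 7.9
```

Call:
play_rows([
  [0,0,1,0],
  [0,0,1,0],
  [0,0,1,0],
])

```text
time_s: 24.65
ee_pos: [0.593, 0.3106, 0.099]
eef_rot: [0.993, 0.121, -0.001, 0.0]
force: [-6.7, -3.4, 15.8]
grip_width: -0.0001
grip_force: 7.7
```

Call:
play_rows([
  [0,0,-10,0],
  [0,0,-40,0],
  [0,0,-85,0],
  [-20,0,-120,0],
  [-50,0,-130,0],
])

```text
time_s: 25.15
ee_pos: [0.5482, 0.3003, 0.232]
eef_rot: [0.993, 0.121, 0.005, -0.002]
force: [0.7, 1.0, 0.7]
grip_width: -0.0
grip_force: 0.0
```

Call:
play_rows([
  [-30,0,0,0],
  [-30,0,0,0],
  [-30,0,0,0],
  [-30,0,0,0],
  [-30,0,0,0],
])

```text
time_s: 25.65
ee_pos: [0.5166, 0.2918, 0.2259]
eef_rot: [0.993, 0.121, -0.0, 0.0]
force: [-0.1, 0.4, 0.4]
grip_width: -0.0004
grip_force: 0.0
```

Run:
```python
from h import *
from cell import manip
import pickle
s=manip.observe();c=manip.capture('wrist');pickle.dump((s,c),open('w10.pkl','wb'))
print(s['time_s'],s['ee_pos'],s['force'].round(1))
R=Ro.from_quat(s['eef_rot']).as_matrix();H=np.array(c['hand_eye']);Rc=R@H[:3,:3];o=R@H[:3,3]+s['ee_pos']
a=np.deg2rad(13.9);u=np.array([np.cos(a),np.sin(a)]);v=np.array([-u[1],u[0]]);C=np.array([.5945,.310])
for nm,hx,hy in(('rim',.096,.076),('mouth',.092,.072),('lid',.0875,.0675)):
    q=[Rc.T@(np.r_[C+u*i*hx+v*j*hy,.06]-o) for i,j in((1,1),(1,-1),(-1,-1),(-1,1))];print(nm,[(p[:2]/p[2]*c['fx']+[c['cx'],c['cy']]).round(1).tolist() for p in q])
g=cv2.cvtColor(c['frame'],6)
r0=int((p[1]/p[2]*c['fx']+c['cy']))-40
print(r0,'L',220,g[r0,220:275].tolist(),'\nR',360,g[r0,360:420].tolist())
print('col285 far r0',g[0:60,285].tolist(),'near',r0+20,g[r0+20:r0+65,285].tolist())
```

```text
25.65 [0.51658583 0.2917997  0.22589931] [-0.1  0.4  0.4]
rim [[230.6, -5.7], [404.4, -5.8], [387.2, 202.0], [248.1, 202.1]]
mouth [[235.6, -0.3], [399.4, -0.4], [383.8, 198.5], [251.5, 198.6]]
lid [[241.2, 5.7], [393.9, 5.6], [379.9, 194.6], [255.4, 194.7]]Traceback (most recent call last):
  File "<stdin>", line 11, in <module>
NameError: name 'p' is not defined. Did you mean: 'np'?
```

Run:
```python
import cv2,pickle
s,c=pickle.load(open('w10.pkl','rb'));g=cv2.cvtColor(c['frame'],6)
for r in(40,150):print(r,'L225',g[r,225:265].tolist(),'R375',g[r,375:412].tolist())
for k in(280,360):print(k,'far0',g[0:20,k].tolist(),'near185',g[185:212,k].tolist())
```

```text
40 L225 [164, 162, 163, 161, 162, 160, 159, 159, 156, 150, 136, 129, 131, 130, 115, 100, 115, 128, 128, 124, 123, 130, 134, 133, 133, 133, 133, 133, 133, 131, 134, 133, 133, 133, 132, 133, 133, 132, 133, 132] R375 [139, 137, 138, 139, 137, 138, 138, 137, 138, 137, 138, 140, 139, 139, 136, 131, 130, 136, 131, 110, 88, 95, 119, 131, 134, 143, 156, 163, 165, 165, 164, 165, 164, 164, 164, 165, 163]
150 L225 [141, 141, 142, 142, 142, 143, 142, 141, 142, 142, 142, 140, 140, 140, 140, 140, 141, 139, 135, 125, 125, 126, 117, 99, 103, 121, 125, 119, 122, 127, 129, 129, 128, 129, 130, 128, 129, 128, 129, 129] R375 [131, 133, 133, 132, 134, 133, 132, 131, 132, 128, 112, 94, 98, 117, 129, 129, 130, 137, 139, 138, 141, 140, 140, 143, 143, 144, 144, 143, 141, 140, 141, 140, 140, 140, 141, 142, 143]
280 far0 [98, 80, 75, 90, 109, 126, 131, 130, 131, 133, 131, 134, 134, 134, 132, 133, 135, 133, 133, 133] near185 [90, 88, 87, 87, 87, 87, 87, 86, 85, 84, 88, 84, 77, 75, 80, 87, 86, 90, 93, 99, 97, 97, 96, 97, 96, 98, 96]
360 far0 [110, 89, 75, 88, 113, 131, 133, 133, 134, 136, 137, 138, 137, 137, 138, 136, 137, 136, 139, 137] near185 [131, 130, 131, 130, 131, 129, 130, 130, 132, 132, 131, 126, 117, 106, 113, 126, 130, 133, 137, 140, 142, 140, 140, 140, 141, 140, 138]
```

The dark gap between lid and rim is even on all four sides: row 40 at columns 240 and 395, row 150 at columns 248 and 386, and far and near edges at rows 2 and 198. The lid sits centred and flush, and the gripper is clear, so I'm handing in.

```bash
python3 -c "
from cell import manip
print(manip.close_job())"
```

```text
the job is handed in; nothing more can be done
None
```

I handed the job in at about 26 s on the robot's clock: both rolls stand in their own bays, and the lid is pressed down with about 15–19 N and sits centred and flush by the last wrist image; no verdict came back.

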